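Shim the rocking plate shaker

TASK

The plate shaker rocks because its front right levelling foot is jammed too high. Slide the blue flat packer under that foot from the front, then slide the orange wedge in on top of the packer, thin end first, just until it is snug, so that the shaker stands level and is neither jacked up nor pushed away. Check it by pressing gently on the housing above that foot for a moment: it must no longer rock; then let go, leave both shims in place and disturb nothing else.

Things in the scene. Friction and masses are not known exactly. Their poses are not given: they have to be found in the camera images.
- shaker: Orbital plate shaker, light grey housing 200 mm deep (x) by 230 mm wide (y), 1.5 to 2.2 kg, loose on the bench; +x points to its back, y to its left, z up. Origin at bench level below its middle. Four black rubber feet 22 mm in diameter at x = +-75, y = +-85 mm. It stands level on three; the front right one (x = -75, y = -85 mm) is jammed too high
- foot_spot (a point): point at bench level (while the shaker stands level) straight below the axis of the jammed front right foot; axes as the shaker's. The foot is 25 mm behind the front face; its flat sole hangs an unknown 8.6 to 12.2 mm above the bench, and 2 to 4 N on that corner rocks it down. Wedging it up so far that another foot lifts takes 6 to 10 N upward
- front_edge (a point): middle of the top front edge of the shaker's housing, 100 mm before its origin, axes as the shaker's. The front deck is flat, 62 mm above the bench; the housing's underside is 24 mm above it. The platform with the well plate begins 54 mm behind this edge and is 88 mm high; a knob 70 mm left of here sticks out 11 mm in front
- corner_top (a point): point on top of the shaker's housing straight above the jammed front right foot's axis, 62 mm above the bench: the place for the press test; axes as the shaker's
- packer_center (a point): centre (3 mm above the underside) of the flat packer, a blue plastic plate 125 mm long (x) by 30 mm wide (y) by 6 mm thick, 45 g, lying flat on the bench; a dot and three lines mark the -x end; both ends have the same shape
- wedge: orange plastic wedge shim, 125 mm long (x) by 26 mm wide (y), 40 g, lying on the bench. Origin at the middle of its flat underside; +x points to the thin end. Thickness 1.5 mm at the thin end (x = +62.5 mm), rising evenly to 7.5 mm at x = -9.5 mm, then 7.5 mm to the tail, where a grip block stands
- wedge_grip (a point): point in the wedge's grip block, 14 mm above the underside; the block is 20 mm long (x), 16 mm wide (y), its top is 28 mm above the underside and it ends flush with the tail; axes as the wedge's
- wedge_tip (a point): middle of the wedge's thin end, on the underside; axes as the wedge's
- bench_timer: white bench timer, 68 x 62 x 19 mm, bystander; origin at its underside
- bottle_lysis: brown reagent bottle with black cap, 44 mm in diameter, 88 mm high, bystander; origin at its underside
- petri_dish_1: petri dish, 56 mm in diameter, 15 mm high, bystander; origin at its underside
There are look-alikes about, which are no part of the job. There is more than one size of the wedge; the job needs the smaller.

How it is judged (in metres and radians):
On the way:
1. the housing above the jammed foot is pressed down with the fingers at more than 5 N and the shaker stays level within 0.003 rad for 0.3 s (contact force between the fingers and shaker above 5 N and angle between shaker's own z axis and vertical below 0.003 rad and horizontal distance between the grasp point and corner_top below 0.035 m), for 0.3 s.
At the end, for the whole second after the job is handed in: shaker at rest, level within 0.003 rad, within 15 mm of its start; packer and wedge let go under the jammed foot: packer centre 55 mm before to 35 mm past the foot's axis, wedge tip at or past the axis (5 mm), both within 13 mm sideways, wedge within 0.25 rad of straight (angle between shaker's own z axis and vertical below 0.003 rad and linear speed of each of shaker, wedge below 0.01 m/s and distance of shaker from where it was at the start of the episode below 0.015 m and x of packer_center in the frame of shaker between -0.13 and -0.04 m and y of packer_center in the frame of shaker between -0.098 and -0.072 m and x of wedge_tip in the frame of shaker above -0.08 m and y of wedge_tip in the frame of shaker between -0.098 and -0.072 m and angle between the x axis of wedge and the x axis of shaker, either way round below 0.25 rad); the robot touches nothing.
It fails at once if the shaker is pushed away by more than 25 mm (distance of shaker from where it was at the start of the episode above 0.025 m).
It fails at once if the shaker is pressed with more than 40 N (contact force between the fingers and shaker above 40 N).
It fails at once if the wedge is rammed under the foot with more than 40 N (contact force between wedge and shaker above 40 N).
It fails at once if the timer, bottle or petri dish is disturbed (distance of any of bench_timer, bottle_lysis, petri_dish_1 from where it was at the start of the episode above 0.015 m).
It also fails if it takes over 72 s, if anything falls off the work surface, if the arm or the gripper's body presses on something with over 40 N, if the wrist force passes 120 N, or if a joint passes its speed limit or range.

ROBOT

A 6-joint arm with a two-finger parallel gripper is mounted at the origin on a cart in front of the work surface, level with it; the furniture and walls round the work are solid. World frame = base frame: x ahead of the robot, y to its left, z up, the work surface at z = 0. Lengths are in mm, angles in rad, forces in N, time in s.
With the tool pointing down it reaches from about 275 to 975 mm from the base axis. Payload 8.4 kg.
Tool frame: the origin (TCP) lies on the centre line of the jaws, within the pads' length; the fingertips stand 8 mm ahead of it and the grasp point (between the pads) lies 11 mm behind it (bot.tip_reach is the distance from the TCP to the fingertips, in mm); z points along the fingers, y is the line along which they close (so a half turn about z gives the same grasp; the last joint's range is limited). The gripper opens to 92 mm and grips with 3 to 60 N. Pads are 20 mm wide; open, the fingers measure 128 mm over their backs; the gripper's body (75 mm by 189 mm) begins 69 mm behind the grasp point.
Start: joints at [-1.115, 0.353, 1.633, -0, 1.155, -0.002], TCP at [276.234, -560.645, 222.583] pointing down, gripper open.
Joint ranges: [-2.63, 2.63], [-0.92, 2.1], [0.06, 2.66], [-1.3, 4.44], [0, 2.69], [-3.02, 3.02]. Speed limits (rad/s): [2.22, 2.22, 2.79, 3.14, 3.14, 3.14].

INTERFACE

Orientations are given as [roll, pitch, yaw] about the fixed x, y, z axes, in that order (R = Rz(yaw) Ry(pitch) Rx(roll)).
In Python, from plant import bot gives the robot as it stands.
- The arm moves only by the shell command python3 -m crank 'ROWS' [FORCE]. ROWS is JSON, a list of rows, each a list of 7 numbers: the turn, a rotation vector about the tool's x, y, z in rad, then the shift along the tool's x, y, z in m, then the finger opening in m, from 0 to 0.0919. In form: [[wx, wy, wz, x, y, z, claw], ...]. A call has 1 to 20 rows; each row shifts and turns the commanded pose from where the row before left it, along the tool's axes as they then stand; what a row does not reach is not made up. A row lasts 1/10 s, in which the tool goes at most 50 mm and 8.59 degrees, less where a joint would pass 70% of its speed; a pose out of reach is approached as far as the arm can. A call is refused whole if a number of a shift passes 0.05 or a number of a turn 0.15, either way. A call with a gripper value outside its range is refused whole. The fingers move at their own pace and stop on an object; FORCE is the grip in N (left out, the last holds). Time passes only in rows, so rows that do not move let the fingers close. It gives the time, the measured TCP pose, the force, the opening and the grip force at its end, in the units of the state.
- bot.read_state(): the state, without advancing time (a new reading comes with each control period).
- bot.camera(name): name is "scene" or "top" or "wrist"; returns the picture (480x640x3 uint8, blue, green, red); there is no depth.
- bot.calibration(name): a dict with "camera_matrix" (3x3 intrinsics, pixels), "k1" (the pictures are not rectified: a ray, as slopes to the right and down, at radius r is drawn at 1 + k1 r^2 times it, then the intrinsics apply), "world_to_cam" (4x4, takes a point from world to camera coordinates). Camera axes: x right, y down, z forward; pixel columns grow to the right and rows downward; lengths in mm; the calibration is good to about 2 mm. A picture is of the moment at which its call begins: read the wrist's pose just before it. calibration takes no time and is no camera call; for the wrist camera it gives the pose at the moment of the call.
- bot.hand_in(): hands the job in; it is judged then, once.
Trained networks look in the newest picture that a camera, given by its name, has taken for a name from the list of things; names that differ only in an ending like _2 or _b are one class to them, and where a whole thing is asked for, a point or a joint stands for the part that bears it (a point fixed in the world has none). Each returns a list of dicts, best first, with "conf" (0 to 1); they miss things now and then, are a little off and sometimes report something else, mostly with a low value. They report only what shows in the picture. A call takes as long as a camera call. They do not tell look-alikes from the thing itself.
- bot.silhouettes(name, camera): "region" (480x640 bool, what is visible of it) and "rect" ([left, top, width, height] in pixels, round what is visible of it).
The state is a dict: "t": time; "joint_pos": joint angles; "dq": joint speeds; "effort": joint torques, N m; "tcp_pos": TCP position; "orientation": TCP orientation; "ft_force": force on the tool from outside, world axes, zero at the start; "moment": the same for the moment, N m; "width": opening from 0.0 (shut) to 1.0 (fully open); "grasp_force": force on a finger pad.
Only numpy, scipy, OpenCV 4.12 (cv2) and the standard library are available. Lean on these libraries where they do the work, as an engineer would, in place of code of your own. Each camera call takes 0.05 s, during which the arm holds its last target. There are 200 camera calls.

## Working session

There is one attempt and no reset: what is moved stays moved. The work goes in short steps, Python scripts to look and compute and a shell command to move; the robot and the scene stay as the last step left them, time stands still between calls to the robot, and variables do not carry over. Pictures are saved under pics/ and viewed, at most 14 in all, crops included, and the job is handed in when it is done.

```bash
ls; mkdir -p pics; cat > h.py <<'E'
import numpy as np, cv2
from plant import bot
from scipy.spatial.transform import Rotation as R
def ray(cal,uv):
    K=np.array(cal["camera_matrix"]);k=cal["k1"]
    d=np.array([(uv[0]-K[0,2])/K[0,0],(uv[1]-K[1,2])/K[1,1]]);s=d.copy()
    for _ in range(20): s=d/(1+k*(s@s))
    T=np.array(cal["world_to_cam"]);Rm=T[:3,:3]
    return -Rm.T@T[:3,3], Rm.T@np.array([s[0],s[1],1])
def onz(cal,uv,z):
    o,d=ray(cal,uv); return o+d*(z-o[2])/d[2]
def proj(cal,p):
    T=np.array(cal["world_to_cam"]);q=T[:3,:3]@np.array(p,float)+T[:3,3];s=q[:2]/q[2]
    s=s*(1+cal["k1"]*(s@s));K=np.array(cal["camera_matrix"]);return np.array([K[0,0]*s[0]+K[0,2],K[1,1]*s[1]+K[1,2]])
def rect(cal,reg,z):
    c,_=cv2.findContours(reg.astype(np.uint8),cv2.RETR_EXTERNAL,cv2.CHAIN_APPROX_NONE)
    c=max(c,key=cv2.contourArea)[:,0]
    P=np.array([onz(cal,p,z)[:2] for p in c],np.float32)
    return cv2.minAreaRect(P),cv2.boxPoints(cv2.minAreaRect(P))
E
python3 - <<'E'
from h import *
for c in ["top","scene"]:
    im=bot.camera(c);cv2.imwrite(f"pics/{c}0.png",im)
    cal=bot.calibration(c)
    print(c,np.array(cal["world_to_cam"]).round(2).tolist(),cal["camera_matrix"],cal["k1"])
    for n in ["shaker","packer_center","wedge","bench_timer","bottle_lysis","petri_dish_1"]:
        for d in bot.silhouettes(n,c):
            m=d["region"];ys,xs=np.nonzero(m)
            print(n,round(d["conf"],2),d["rect"],onz(cal,(xs.mean(),ys.mean()),5).round())
            if c=="top" and n in("packer_center","wedge"): print("   ",rect(cal,m,5)[0])
print(bot.read_state(),bot.tip_reach)
E
```

```text
pics
top [[0.14, -0.99, 0.01, -16.1], [-0.81, -0.12, -0.58, 464.12], [0.57, 0.08, -0.81, 1359.58], [0.0, 0.0, 0.0, 1.0]] [[580.90110114   0.         325.20838748]
 [  0.         580.90110114 235.99902672]
 [  0.           0.           1.        ]] 0.05015627847001498
shaker 0.93 [232.9, 164.8, 80.9, 64.7] [685. 242.   5.]
shaker 0.72 [455.4, 262.4, 19.0, 35.8] [ 473. -334.    5.]
packer_center 0.67 [455.8, 259.6, 21.2, 40.5] [ 471. -333.    5.]
    ((473.5250549316406, -333.9122009277344), (29.102033615112305, 125.75768280029297), 78.38664245605469)
wedge 0.59 [393.7, 256.6, 14.9, 39.1] [ 452. -160.    5.]
    ((456.0607604980469, -159.43051147460938), (119.39681243896484, 27.992074966430664), 9.149874687194824)
bench_timer 0.59 [229.1, 249.2, 26.7, 23.6] [447. 289.   5.]
bench_timer 0.31 [230.8, 165.6, 87.9, 65.8] [684. 241.   5.]
petri_dish_1 0.82 [194.4, 212.0, 18.7, 20.8] [568. 431.   5.]
scene [[-0.76, -0.66, -0.02, 450.33], [-0.45, 0.54, -0.71, 257.91], [0.47, -0.52, -0.71, 964.98], [0.0, 0.0, 0.0, 1.0]] [[435.78432616   0.         312.63201127]
 [  0.         435.78432616 246.
[... 659 characters left out ...]
.4] [449. 294.   5.]
{'t': 0.7, 'joint_pos': array([-1.11541042e+00,  3.53004701e-01,  1.63337206e+00, -3.39480031e-06,
        1.15522518e+00, -2.42243677e-03]), 'dq': array([ 0.0008096 ,  0.00102942,  0.00184667, -0.00129657, -0.00077321,
       -0.00100083]), 'effort': array([-8.67376366e-04, -5.93608439e+01, -3.34512520e+01,  6.95717311e-02,
        1.60482363e-02, -1.02527757e-06]), 'tcp_pos': array([ 276.2303207 , -560.65518777,  222.59200668]), 'orientation': array([-3.14158336e+00,  3.08334940e-06,  4.57809718e-01]), 'ft_force': array([-0.10310113, -1.04459745, -0.17991378]), 'moment': array([-0.06184923,  0.03334916, -0.0153966 ]), 'grasp_force': 0.0, 'width': 1.000451262915959} 8.0
```

```bash
python3 - <<'E'
import cv2
im=cv2.imread("pics/top0.png");cv2.imwrite("pics/top0c.png",cv2.resize(im[140:340,180:500],(800,500),interpolation=cv2.INTER_CUBIC))
E
```

```text
(no output)
```

View pics/top0c.png

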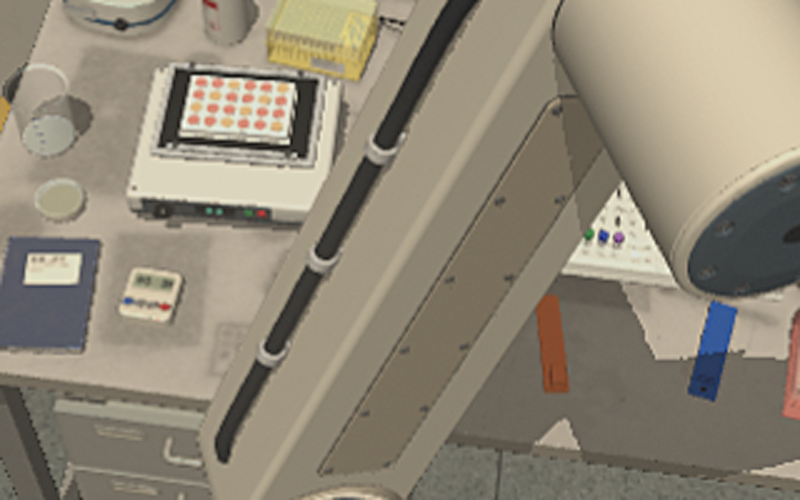

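View pics/scene0.png

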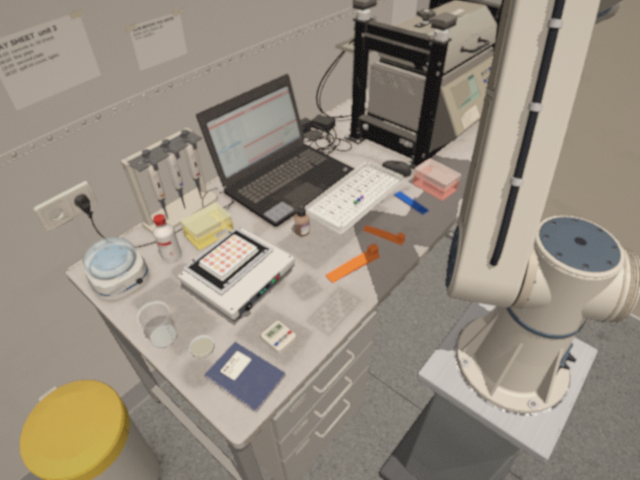

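The scene shows two orange wedges: scene px (353,262), larger with a tall block, and (385,235), smaller. One blue packer lies at (411,203). The shaker is at (237,270). I'll move to a viewpoint above the wedge and packer for a close check.

```bash
cat >> h.py <<'E'
def to(x,y,z,yaw):
    s=bot.read_state();Rm=R.from_euler('xyz',s["orientation"]).as_matrix()
    Rt=R.from_euler('xyz',[np.pi,0,yaw]).as_matrix()
    w=R.from_matrix(Rm.T@Rt).as_rotvec()
    d=Rt.T@(np.array([x,y,z])-s["tcp_pos"])
    print("turn",w.round(4),"then shift mm",d.round(1),"F",s["ft_force"].round(1),"t",round(s["t"],2))
def wcal():
    s=bot.read_state();return bot.calibration("wrist")
E
python3 - <<'E'
from h import *
to(400,-245,300,0)
c=bot.calibration("wrist");print(np.array(c["world_to_cam"]).round(3).tolist(),c["camera_matrix"])
cal=bot.calibration("scene")
for p in [(437,180),(415,190),(358,200),(310,215),(353,262),(385,235)]: print(p,onz(cal,p,10).round())
E
```

```text
turn [-0.      0.      0.4578] then shift mm [ 123.8 -315.7  -77.4] F [-0.1 -1.  -0.2] t 0.7
[[0.442, -0.897, -0.0, -624.68], [-0.862, -0.425, 0.277, -31.432], [-0.249, -0.122, -0.961, 390.945], [0.0, 0.0, 0.0, 1.0]] [[356.67001498   0.         323.04464173]
 [  0.         356.67001498 239.54671705]
 [  0.           0.           1.        ]]
(437, 180) [ 467. -479.   10.]
(415, 190) [ 494. -385.   10.]
(358, 200) [ 605. -227.   10.]
(310, 215) [674. -77.  10.]
(353, 262) [457.  -6.  10.]
(385, 235) [ 450. -149.   10.]
```

```bash
python3 -m crank '[[0,0,0.1145,0,0,-0.02,0.05],[0,0,0.1145,0,0,-0.02,0.05],[0,0,0.1145,0,0,-0.02,0.05],[0,0,0.1143,0,0,-0.02,0.05],[0,0,0,0.0124,-0.032,0,0.05],[0,0,0,0.0124,-0.032,0,0.05],[0,0,0,0.0124,-0.032,0,0.05],[0,0,0,0.0124,-0.032,0,0.05],[0,0,0,0.0124,-0.032,0,0.05],[0,0,0,0.0124,-0.032,0,0.05],[0,0,0,0.0124,-0.032,0,0.05],[0,0,0,0.0124,-0.032,0,0.05],[0,0,0,0.0124,-0.032,0,0.05],[0,0,0,0.0124,-0.028,0,0.05],[0,0,0,0,0,0,0.05],[0,0,0,0,0,0,0.05]]' 20
python3 - <<'E'
from h import *
s=bot.read_state();cal=bot.calibration("wrist");im=bot.camera("wrist");cv2.imwrite("pics/w1.png",im)
print(s["tcp_pos"],s["orientation"])
for n in ["packer_center","wedge"]:
    for d in bot.silhouettes(n,"wrist"):
        print(n,round(d["conf"],2),d["rect"]); r,b=rect(cal,d["region"],5);print(r,b.round().tolist())
top=bot.camera("top");cal=bot.calibration("top")
for n in ["shaker"]:
    for d in bot.silhouettes(n,"top"): print(d["conf"],d["rect"])
cv2.imwrite("pics/top1.png",top)
E
```

```text
t: 2.3
tcp_pos: [400.4, -244.4, 302.8]
orientation: [3.141, -0.0, 0.002]
ft_force: [-0.5, -0.0, -0.2]
width: 0.543
grasp_force: 0.0
[ 400.42797465 -244.43175207  302.78047098] [ 3.14107424e+00 -2.41211700e-04  1.82028205e-03]
packer_center 0.98 [371.0, 84.6, 47.3, 105.0]
((475.4365539550781, -333.0649719238281), (31.434736251831055, 124.80232238769531), 78.18795776367188) [[411.0, -336.0], [533.0, -361.0], [540.0, -330.0], [418.0, -305.0]]
wedge 0.84 [77.7, 130.7, 121.2, 60.3]
((452.60650634765625, -3.895538330078125), (162.3014373779297, 36.440025329589844), 75.09805297851562) [[414.0, -78.0], [449.0, -87.0], [491.0, 70.0], [456.0, 79.0]]
wedge 0.8 [237.0, 103.7, 34.8, 99.8]
((457.0295715332031, -156.93817138671875), (126.38369750976562, 28.024917602539062), 9.6947603225708) [[392.0, -154.0], [397.0, -181.0], [522.0, -160.0], [517.0, -132.0]]
wedge 0.24 [0.0, 1.1, 28.0, 73.7]
((602.4370727539062, 141.23904418945312), (33.82979202270508, 92.21703338623047), 80.65676879882812) [[554.0, 132.0], [645.0, 117.0], [651.0, 150.0], [560.0, 165.0]]
```

View pics/w1.png

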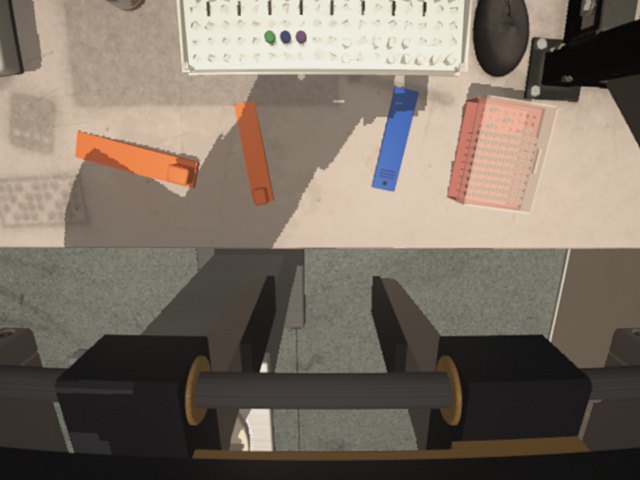

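The picture shows the small wedge at (255,152), block at its near end, with a measured 126x28 mm footprint. The large look-alike at (137,160) measures 162x36 mm and I reject it. The packer is at (396,138), dots at the near end. Now the packer.

```bash
python3 - <<'E'
from h import *
to(429,-324,9.5,-0.206)
E
```

```text
turn [1.000e-04 1.000e-04 2.047e-01] then shift mm [ 44.5  70.9 293. ] F [ 0.2 -0.4  0.3] t 2.55
```

```bash
python3 -m crank '[[0,0,0.103,0,0,0.02,0.05],[0,0,0.103,0,0,0.02,0.05],[0,0,0,0.015,0.0235,0.03,0.05],[0,0,0,0.015,0.0235,0.03,0.05],[0,0,0,0.0145,0.024,0.03,0.05],[0,0,0,0,0,0.03,0.05],[0,0,0,0,0,0.03,0.05],[0,0,0,0,0,0.03,0.05],[0,0,0,0,0,0.02,0.05],[0,0,0,0,0,0.02,0.05],[0,0,0,0,0,0,0.05],[0,0,0,0,0,0,0.05]]'
python3 - <<'E'
from h import *
s=bot.read_state();cal=bot.calibration("wrist");im=bot.camera("wrist")
for d in bot.silhouettes("packer_center","wrist")[:2]:
    print(round(d["conf"],2),d["rect"]); r,b=rect(cal,d["region"],5);print(r,b.round().tolist())
to(429,-324,9.5,-0.206)
E
```

```text
t: 3.75
tcp_pos: [429.0, -323.7, 42.6]
orientation: [-3.141, 0.001, -0.207]
ft_force: [-0.3, -0.2, -0.4]
width: 0.546
grasp_force: 0.0
0.63 [289.9, 74.7, 61.2, 222.6]
((475.458984375, -333.2377014160156), (30.893177032470703, 125.47279357910156), 78.89393615722656) [[411.0, -336.0], [534.0, -360.0], [540.0, -330.0], [417.0, -306.0]]
0.39 [0.0, 175.6, 114.4, 190.6]
((458.98333740234375, -160.2359619140625), (46.04911804199219, 126.99303436279297), 87.36944580078125) [[394.0, -180.0], [521.0, -186.0], [523.0, -140.0], [397.0, -134.0]]
turn [ 0.0006 -0.0013 -0.0005] then shift mm [-0.7  0.2 34.1] F [ 0.7 -0.   0.5] t 3.85
```

```bash
python3 -m crank '[[0,0,0,0,0,0.015,0.05],[0,0,0,0,0,0.012,0.05],[0,0,0,0,0,0.006,0.05],[0,0,0,0,0,0,0.05],[0,0,0,0,0,0,0.02],[0,0,0,0,0,0,0.02],[0,0,0,0,0,0,0.02],[0,0,0,0,0,0,0.02],[0,0,0,0,0,0,0.02]]' 25
python3 -m crank '[[0,0,0,0,0,-0.02,0.02],[0,0,0,0,0,-0.02,0.02],[0,0,0,0,0,-0.03,0.02],[0,0,0,0,0,-0.03,0.02],[0,0,-0.103,0,0,-0.03,0.02],[0,0,-0.103,0,0,-0.03,0.02],[0,0,0,0,-0.03,-0.02,0.02],[0,0,0,0,-0.04,-0.02,0.02],[0,0,0,0,-0.04,-0.02,0.02],[0,0,0,0,-0.04,-0.02,0.02],[0,0,0,0,-0.04,0,0.02],[0,0,0,0,-0.04,0,0.02],[0,0,0,0,-0.04,0,0.02],[0,0,0,0,-0.04,0,0.02],[0,0,0,0,-0.04,0,0.02],[0,0,0,0,-0.03,0,0.02],[0,0,0,0,-0.02,0,0.02],[0,0,0,0,0,0,0.02],[0,0,0,0,0,0,0.02]]'
python3 - <<'E'
from h import *
s=bot.read_state();cal=bot.calibration("wrist");im=bot.camera("wrist");cv2.imwrite("pics/w2.png",im)
print(s["tcp_pos"],s["orientation"],s["width"],s["grasp_force"])
for n in ["shaker"]:
    for d in bot.silhouettes(n,"wrist"):
        print(n,round(d["conf"],2),d["rect"])
c=bot.calibration("top");im=bot.camera("top")
for n in ["shaker"]:
    for d in bot.silhouettes(n,"top"):
        print(n,round(d["conf"],2),d["rect"])
E
```

```text
t: 4.75
tcp_pos: [429.5, -323.5, 10.0]
orientation: [3.141, -0.001, -0.206]
ft_force: [1.0, -0.2, 4.8]
width: 0.318
grasp_force: 25.0
t: 6.65
tcp_pos: [429.0, 76.7, 249.5]
orientation: [3.141, 0.0, 0.001]
ft_force: [-0.5, -0.4, -0.4]
width: 0.32
grasp_force: 25.0
[428.99622002  76.68657596 249.45242873] [3.14120033e+00 3.52002617e-04 1.47891426e-03] 0.3195705532451171 24.99786615371704
shaker 0.86 [35.4, 0.0, 250.5, 113.4]
```

View pics/w2.png

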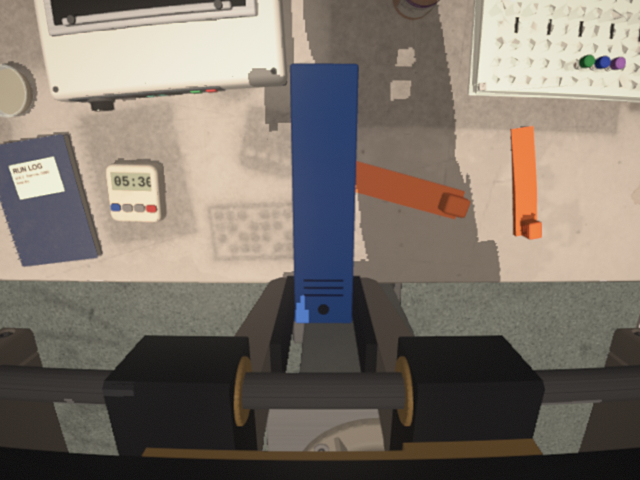

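The packer is held straight at (323,190). The shaker's front deck edge runs roughly from (48,97) to (285,82). I'll take a closer, centred look at the shaker.

```bash
python3 -m crank '[[0,0,0,0.01,-0.04,0,0.02],[0,0,0,0.01,-0.04,0,0.02],[0,0,0,0.01,-0.04,0,0.02],[0,0,0,0.01,-0.03,0,0.02],[0,0,0,0.01,-0.013,0,0.02],[0,0,0,0,0,0,0.02],[0,0,0,0,0,0,0.02]]'
python3 - <<'E'
from h import *
s=bot.read_state();cal=bot.calibration("wrist");im=bot.camera("wrist")
print(s["tcp_pos"],s["orientation"])
for yaw0 in (0,):
    pass
for n in ["shaker"]:
    for d in bot.silhouettes(n,"wrist"):
        print(n,round(d["conf"],2),d["rect"])
        r,b=rect(cal,d["region"],62);print(r,b.round().tolist())
cv2.imwrite("pics/w3.png",im)
E
```

```text
t: 7.55
tcp_pos: [479.1, 238.5, 249.2]
orientation: [3.141, 0.001, -0.001]
ft_force: [0.4, -0.8, -0.9]
width: 0.318
grasp_force: 25.0
[479.12814861 238.50772396 249.22468637] [ 3.14063657e+00  9.39584347e-04 -5.01214990e-04]
shaker 0.98 [202.5, 0.0, 253.6, 159.3]
((610.8281860351562, 229.9695587158203), (141.7570037841797, 225.78848266601562), 2.8995959758758545) [[534.0, 339.0], [546.0, 114.0], [687.0, 121.0], [676.0, 346.0]]
```

View pics/w3.png

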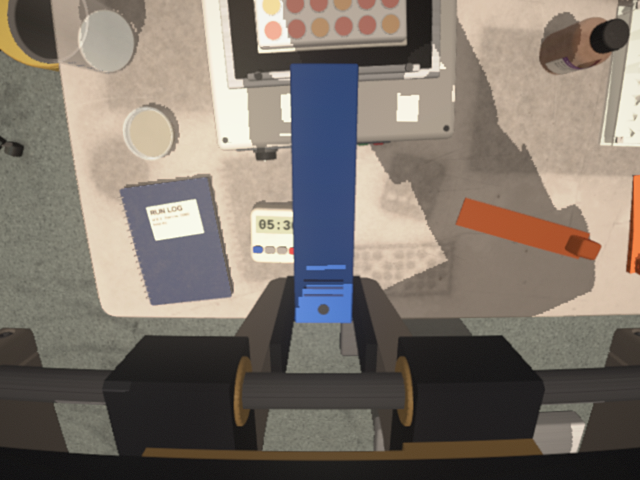

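```bash
python3 - <<'E'
from h import *
im=cv2.imread("pics/w3.png");a=cv2.resize(im[100:165,200:290],(790,570),interpolation=cv2.INTER_LINEAR)
b=cv2.resize(im[100:165,370:460],(790,570),interpolation=cv2.INTER_LINEAR)
cv2.imwrite("pics/w3c.png",cv2.resize(np.vstack([a,b]),(416,600)))
cal=bot.calibration("wrist");print(bot.read_state()["tcp_pos"])
for p in [(219,148),(452,136)]: print(onz(cal,p,62).round(1))
g=cv2.cvtColor(im,cv2.COLOR_BGR2GRAY).astype(int)
for u in (230,240,280,370,400,420,440): print(u,g[126:158,u].tolist())
for v in (110,120,130): print(v,g[v,205:228].tolist(),g[v,440:462].tolist())
E
```

```text
[478.91161177 238.22815962 249.4685849 ]
[547.5 337.9  62. ]
[558.7 115.5  62. ]
230 [247, 247, 247, 247, 247, 247, 247, 247, 247, 247, 247, 247, 248, 248, 248, 245, 235, 244, 245, 241, 237, 231, 223, 197, 189, 207, 210, 209, 208, 206, 203, 200]
240 [246, 247, 247, 247, 247, 247, 247, 247, 247, 247, 247, 247, 247, 247, 247, 247, 247, 244, 242, 238, 233, 227, 192, 129, 130, 170, 205, 210, 205, 202, 198, 193]
280 [164, 164, 164, 165, 164, 162, 167, 207, 245, 234, 181, 160, 163, 164, 161, 155, 147, 151, 192, 214, 171, 123, 154, 195, 207, 204, 198, 191, 187, 183, 185, 183]
370 [161, 160, 161, 161, 161, 161, 161, 161, 161, 158, 153, 147, 141, 137, 127, 104, 77, 86, 123, 153, 177, 192, 197, 199, 203, 206, 207, 206, 208, 210, 211, 212]
400 [161, 161, 161, 162, 162, 162, 161, 161, 157, 151, 145, 140, 134, 123, 115, 118, 124, 127, 126, 126, 125, 124, 123, 123, 124, 122, 119, 115, 112, 111, 112, 108]
420 [160, 160, 160, 161, 161, 161, 161, 157, 151, 144, 138, 132, 122, 112, 119, 129, 129, 128, 127, 127, 126, 127, 127, 128, 125, 123, 122, 122, 121, 120, 116, 112]
440 [161, 160, 161, 161, 161, 160, 157, 151, 144, 139, 131, 122, 112, 121, 128, 130, 130, 129, 128, 128, 129, 129, 129, 128, 127, 127, 126, 126, 124, 121, 118, 118]
110 [190, 194, 196, 196, 192, 193, 193, 188, 183, 217, 231, 238, 243, 246, 246, 246, 246, 246, 246, 246, 246, 246, 246] [159, 161, 159, 160, 159, 159, 159, 159, 160, 159, 158, 154, 152, 144, 127, 122, 124, 127, 126, 127, 128, 127]
120 [207, 208, 209, 210, 212, 214, 215, 214, 208, 194, 220, 231, 238, 242, 245, 246, 246, 246, 246, 246, 246, 247, 246] [159, 160, 160, 160, 159, 160, 160, 161, 160, 159, 157, 154, 151, 147, 137, 129, 127, 128, 130, 128, 128, 127]
130 [217, 217, 218, 218, 217, 218, 218, 218, 218, 217, 210, 213, 228, 237, 242, 245, 247, 247, 247, 247, 247, 247, 247] [161, 162, 158, 136, 102, 78, 71, 82, 112, 144, 155, 155, 149, 137, 124, 127, 126, 126, 127, 127, 126, 127]
```

View pics/w3c.png

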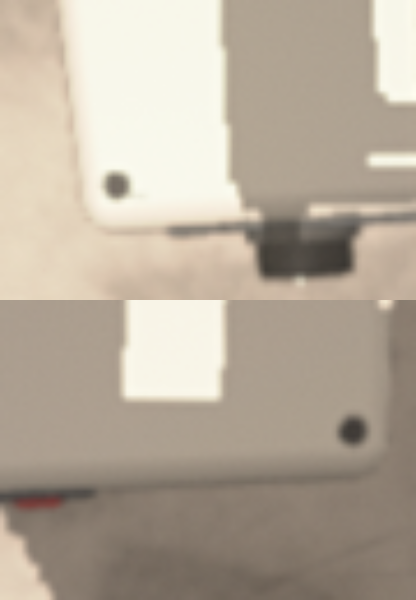

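```bash
python3 - <<'E'
from h import *
cal=bot.calibration("wrist")
z=58
F=[onz(cal,p,z)[:2] for p in [(440,138.4),(420,139.4),(400,140.5),(230,149)]]
L=[onz(cal,p,z)[:2] for p in [(213,110),(214,120),(215.3,130)]]
Rr=[onz(cal,p,z)[:2] for p in [(454,110),(454.2,120),(453.7,130)]]
print(np.round(F,1).tolist(),np.round(L,1).tolist(),np.round(Rr,1).tolist())
F=np.array(F);yaw=-np.polyfit(F[:,1],F[:,0],1)[0];print("yaw",yaw)
a=np.array([np.cos(yaw),np.sin(yaw)]);b=np.array([-a[1],a[0]])
xf=(F@a).mean();l=(np.array(L)@b).mean();r=(np.array(Rr)@b).mean();print("width",l-r)
yc=(l+r)/2
for nm,x,y in [("origin",xf+100,yc),("foot",xf+25,yc-85),("frontR",xf,yc-115)]: print(nm,(a*x+b*y).round(1))
im=bot.camera("top");t=bot.calibration("top")
for d in bot.silhouettes("shaker","top"): print(round(d["conf"],2),d["rect"])
O=a*(xf+100)+b*yc
img=im[120:270,200:400].copy();img=cv2.resize(img,(800,600),interpolation=cv2.INTER_CUBIC)
for x,y in [(-100,-115),(-100,115),(100,115),(100,-115),(-75,-85)]:
    p=O+a*x+b*y;u=(proj(t,[*p,60])-[200,120])*4;cv2.circle(img,tuple(int(v) for v in u),4,(0,0,255),1)
cv2.imwrite("pics/t2.png",img)
E
```

```text
[[556.3, 125.7], [555.2, 145.1], [554.0, 164.4], [546.3, 328.3]] [[582.6, 342.3], [573.5, 342.0], [564.3, 341.4]] [[582.6, 114.2], [573.5, 113.3], [564.3, 113.0]]
yaw 0.048546759841446005
width 228.103129972531
origin [651.1 231.4]
foot [580.3 142.9]
frontR [556.8 111.7]
0.58 [242.5, 192.6, 72.4, 36.2]
0.57 [394.6, 259.1, 15.5, 36.0]
```

View pics/t2.png

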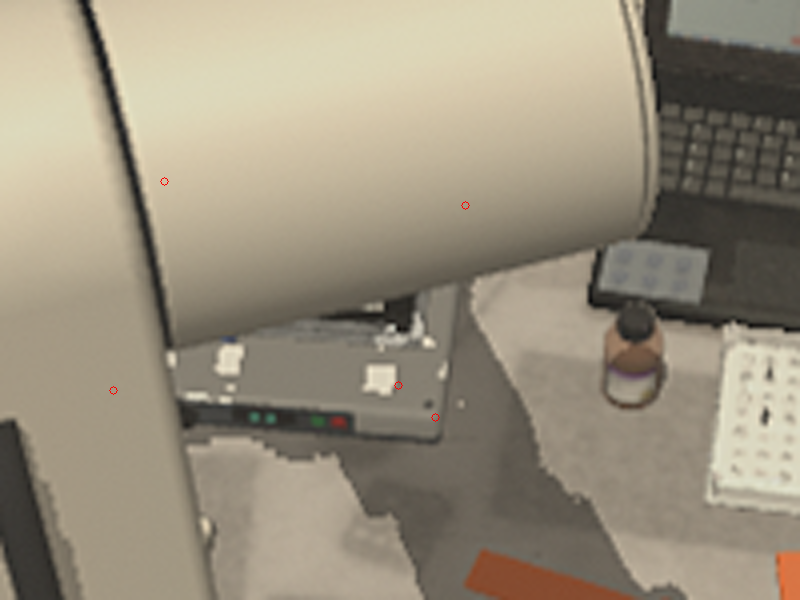

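```bash
python3 - <<'E'
from h import *
t=bot.calibration("top")
for uv,z in [((305,221.5),60),((305,229.3),24),((310,215),60)]: print(uv,z,onz(t,uv,z).round(1))
im=cv2.imread("pics/t2.png") ; 
g=cv2.cvtColor(bot.camera("top"),cv2.COLOR_BGR2GRAY).astype(int)
for u in (292,298,304): print(u,g[212:236,u].tolist())
for v in (212,216,222,226): print(v,g[v,300:318].tolist())
c=bot.calibration("wrist"); print((-np.array(c["world_to_cam"])[:3,:3].T@np.array(c["world_to_cam"])[:3,3]).round(), bot.read_state()["tcp_pos"])
# w2: pose TCP (429,76.7,249.45): shift camera by the difference
c2=dict(c);T=np.array(c["world_to_cam"]).copy();d=np.array([429.0,76.7,249.45])-bot.read_state()["tcp_pos"];T[:3,3]-=T[:3,:3]@d;c2["world_to_cam"]=T
g=cv2.cvtColor(cv2.imread("pics/w2.png"),cv2.COLOR_BGR2GRAY).astype(int)
for u in (220,240,260,270): print(u,g[75:100,u].tolist())
for u,v in [(270,84),(220,88)]: print(onz(c2,(u,v),58).round(1))
E
```

```text
(305, 221.5) 60 [565.1 124.5  60. ]
(305, 229.3) 24 [563.9 125.1  24. ]
(310, 215) 60 [590.1 114.2  60. ]
292 [225, 220, 218, 219, 223, 178, 119, 125, 128, 131, 136, 129, 117, 116, 115, 112, 83, 63, 84, 91, 90, 88, 88, 91]
298 [204, 198, 199, 202, 162, 114, 121, 125, 126, 128, 137, 136, 122, 117, 115, 115, 93, 59, 79, 96, 95, 96, 99, 101]
304 [128, 127, 128, 128, 126, 127, 128, 129, 128, 128, 133, 137, 129, 119, 115, 114, 109, 79, 66, 96, 106, 104, 104, 104]
212 [125, 127, 128, 128, 128, 128, 128, 128, 124, 140, 180, 165, 84, 105, 106, 105, 105, 105]
216 [125, 127, 127, 127, 126, 128, 127, 128, 128, 125, 117, 94, 101, 108, 107, 108, 107, 108]
222 [136, 135, 135, 133, 133, 131, 121, 120, 133, 123, 103, 94, 107, 106, 103, 105, 104, 105]
226 [116, 115, 114, 115, 115, 114, 116, 114, 115, 106, 98, 108, 107, 106, 106, 105, 106, 105]
[557. 239. 411.] [479.09662228 238.74928877 249.75270764]
220 [235, 235, 236, 235, 233, 229, 225, 221, 214, 203, 178, 141, 99, 75, 72, 92, 139, 173, 179, 178, 176, 174, 175, 179, 184]
240 [237, 236, 235, 232, 228, 224, 218, 209, 194, 171, 148, 133, 129, 137, 157, 166, 169, 173, 171, 171, 175, 176, 178, 178, 177]
260 [153, 150, 145, 140, 134, 129, 123, 115, 108, 100, 97, 110, 157, 186, 191, 190, 191, 192, 194, 198, 199, 199, 197, 196, 192]
270 [152, 146, 141, 135, 130, 124, 117, 110, 102, 97, 97, 108, 123, 124, 123, 123, 123, 121, 121, 120, 121, 119, 118, 120, 119]
[555.3 126.   58. ]
[552.4 172.9  58. ]
```

The circles match the visible front right corner at (440,410) to within a few mm. That puts the foot at about (581,143) with a yaw of 0.049. Next I bring the packer in front of it.

```bash
python3 - <<'E'
from h import *
to(425,135.3,60,0.0485)
E
python3 -m crank '[[0,0,-0.0485,-0.01,0.02,0.02,0.02],[0,0,0,-0.02,0.03,0.03,0.02],[0,0,0,-0.02,0.03,0.03,0.02],[0,0,0,0,0.02,0.03,0.02],[0,0,0,0,0,0.03,0.02],[0,0,0,0,0,0.03,0.02],[0,0,0,0,0,0,0.02]]'
python3 - <<'E'
from h import *
to(425,135.3,11,0.0485)
E
```

```text
turn [ 0.0001 -0.     -0.0496] then shift mm [-59.  100.7 189.8] F [-0.5  0.1 -0.1] t 7.8
t: 8.5
tcp_pos: [430.7, 136.6, 77.1]
orientation: [3.14, 0.005, 0.048]
ft_force: [0.7, 0.1, -0.1]
width: 0.318
grasp_force: 25.0
turn [ 0.0014  0.0055 -0.0009] then shift mm [-5.7  1.  66.1] F [ 0.7  0.1 -0.1] t 8.5
```

```bash
python3 -m crank '[[0,0,0,-0.0055,0.001,0.025,0.02],[0,0,0,0,0,0.025,0.02],[0,0,0,0,0,0.01,0.02],[0,0,0,0,0,0,0.02],[0,0,0,0,0,0,0.02]]'
python3 - <<'E'
from h import *
to(519.6,139.9,11,0.0485)
E
```

```text
t: 9.0
tcp_pos: [428.5, 136.9, 20.6]
orientation: [-3.141, -0.001, 0.049]
ft_force: [0.2, 0.7, 0.2]
width: 0.314
grasp_force: 25.0
turn [-0.0003 -0.0011  0.    ] then shift mm [91.1  1.4  9.6] F [0.2 0.7 0.2] t 9.0
```

```bash
python3 -m crank '[[0,0,0,0,0,0.005,0.02],[0,0,0,0,0,0.0035,0.02],[0,0,0,0,0,0,0.02],[0,0,0,0.015,0,0,0.02],[0,0,0,0.01,0,0,0.02],[0,0,0,0.01,0,0,0.02],[0,0,0,0,0,0,0.02]]'
python3 - <<'E'
from h import *
to(519.6,139.9,11,0.0485)
E
```

```text
t: 9.7
tcp_pos: [464.5, 138.6, 11.3]
orientation: [-3.141, -0.002, 0.048]
ft_force: [0.3, -0.2, -0.1]
width: 0.318
grasp_force: 25.0
turn [-0.0004 -0.0017 -0.0003] then shift mm [55.1  1.4  0.3] F [ 0.3 -0.2 -0.1] t 9.7
```

```bash
python3 -m crank '[[0,0,0,0.007,0.0007,0,0.02],[0,0,0,0.008,0.0007,0,0.02],[0,0,0,0,0,0,0.02]]'; python3 -m crank '[[0,0,0,0.01,0,0,0.02],[0,0,0,0.01,0,0,0.02],[0,0,0,0.01,0,0,0.02],[0,0,0,0.01,0,0,0.02],[0,0,0,0,0,0,0.02]]'
python3 - <<'E'
from h import *
to(519.6,139.9,10,0.0485)
E
```

```text
t: 10.0
tcp_pos: [479.1, 137.8, 11.2]
orientation: [-3.141, -0.001, 0.048]
ft_force: [0.2, -0.4, -0.4]
width: 0.32
grasp_force: 25.0
t: 10.5
tcp_pos: [519.7, 139.8, 11.2]
orientation: [-3.141, -0.002, 0.048]
ft_force: [-0.1, 0.4, 0.2]
width: 0.319
grasp_force: 25.0
turn [-0.0004 -0.0017 -0.0003] then shift mm [-0.1 -0.1  1.2] F [-0.1  0.4  0.2] t 10.5
```

```bash
python3 -m crank '[[0,0,0,0,0,0.001,0.02],[0,0,0,0,0,0,0.05],[0,0,0,0,0,0,0.05],[0,0,0,0,0,0,0.05],[0,0,0,0,0,-0.01,0.05],[0,0,0,0,0,-0.02,0.05],[0,0,0,0,0,-0.03,0.05],[0,0,0,-0.02,0,-0.03,0.05],[0,0,0,-0.03,0,-0.03,0.05],[0,0,0,-0.03,0,0,0.05],[0,0,0,0,0,0,0.05],[0,0,0,0,0,0,0.05]]'
python3 - <<'E'
from h import *
cal=bot.calibration("wrist");im=bot.camera("wrist");cv2.imwrite("pics/w4.png",im)
for d in bot.silhouettes("packer_center","wrist"): 
    r,b=rect(cal,d["region"],6);print(round(d["conf"],2),d["rect"],r,b.round().tolist())
to(405,-166,120,0.169)
E
```

```text
t: 11.7
tcp_pos: [438.0, 135.9, 130.9]
orientation: [-3.141, -0.002, 0.049]
ft_force: [0.6, 0.2, -0.3]
width: 0.542
grasp_force: 0.0
0.68 [300.8, 75.9, 46.2, 77.3] ((531.499755859375, 140.24180603027344), (57.566463470458984, 30.319303512573242), 2.1065142154693604) [[502.0, 154.0], [503.0, 124.0], [561.0, 126.0], [560.0, 156.0]]
turn [-0.0002 -0.0012 -0.1205] then shift mm [-84.2 292.   10.4] F [ 0.2 -0.4  1. ] t 11.8
```

View pics/w4.png

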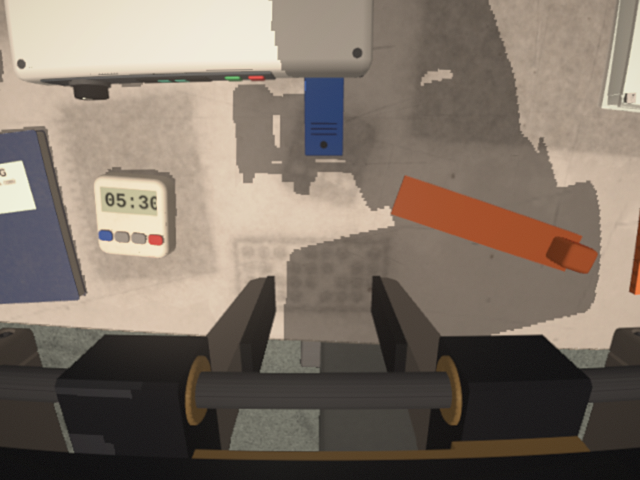

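The packer is released under the foot, with its tail visible at (324,155). I'll check the shaker edges from here, then go to the wedge.

```bash
python3 - <<'E'
from h import *
cal=bot.calibration("wrist")
g=cv2.cvtColor(cv2.imread("pics/w4.png"),cv2.COLOR_BGR2GRAY).astype(int)
print(g[70:86,355].tolist(),g[50,360:380].tolist())
for uv in [(355,75),(355,78),(371,50),(373,50)]: print(uv,onz(cal,uv,58).round(1),onz(cal,uv,24).round(1))
E
python3 -m crank '[[0,0,-0.0602,-0.01,0.01,0,0.04],[0,0,-0.0602,-0.01,0.02,0,0.04],[0,0,0,-0.01,0.03,0,0.04],[0,0,0,-0.005,0.03,0,0.04],[0,0,0,-0.005,0.03,0,0.04],[0,0,0,-0.005,0.03,0,0.04],[0,0,0,-0.005,0.03,0,0.04],[0,0,0,-0.005,0.03,0,0.04],[0,0,0,-0.005,0.03,0,0.04],[0,0,0,-0.005,0.03,0,0.04],[0,0,0,-0.012,0.02,0.01,0.04],[0,0,0,-0.01,0,0,0.04],[0,0,0,0,0,0,0.04],[0,0,0,0,0,0,0.04]]'
python3 - <<'E'
from h import *
cal=bot.calibration("wrist");im=bot.camera("wrist");cv2.imwrite("pics/w5.png",im)
for d in bot.silhouettes("wedge","wrist"): 
    r,b=rect(cal,d["region"],4);print(round(d["conf"],2),d["rect"],r,b.round().tolist())
to(405,-166,17.5,0.169)
E
```

```text
[104, 98, 92, 89, 90, 89, 90, 95, 114, 120, 119, 120, 119, 120, 119, 120] [68, 97, 137, 150, 149, 145, 142, 139, 138, 135, 128, 114, 108, 113, 116, 117, 119, 119, 119, 120]
(355, 75) [554.9 122.3  58. ] [560.4 119.8  24. ]
(355, 78) [553.2 122.2  58. ] [558.4 119.7  24. ]
(371, 50) [569.6 113.7  58. ] [577.3 109.9  24. ]
(373, 50) [569.7 112.5  58. ] [577.4 108.5  24. ]
t: 13.2
tcp_pos: [398.4, -162.8, 120.1]
orientation: [-3.141, 0.0, 0.169]
ft_force: [0.7, -0.2, 0.9]
width: 0.435
grasp_force: 0.0
0.91 [316.2, 73.6, 29.7, 171.1] ((456.07110595703125, -158.2452392578125), (130.30087280273438, 26.432035446166992), 9.266912460327148) [[390.0, -156.0], [394.0, -182.0], [522.0, -161.0], [518.0, -135.0]]
0.88 [31.6, 72.7, 204.3, 128.3] ((452.5846862792969, -3.0635833740234375), (162.33050537109375, 37.139644622802734), 74.7855224609375) [[413.0, -77.0], [449.0, -86.0], [492.0, 70.0], [456.0, 80.0]]
turn [ 0.0002 -0.0006  0.0008] then shift mm [  5.5   4.3 102.9] F [-0.6 -0.4  0. ] t 13.3
```

View pics/w5.png

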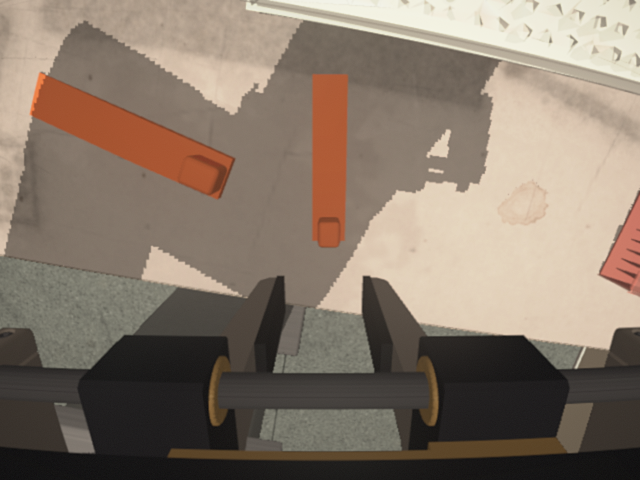

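The block at (329,232) and thin end at (330,75) are clear of the look-alike at (140,140). Going down onto the block.

```bash
python3 -m crank '[[0,0,0.005,0.0035,0.0023,0.03,0.04],[0,0,0,0.0035,0.0023,0.03,0.04],[0,0,0,0,0,0.025,0.04],[0,0,0,0,0,0.013,0.04],[0,0,0,0,0,0.005,0.04],[0,0,0,0,0,0,0.04],[0,0,0,0,0,0,0.008],[0,0,0,0,0,0,0.008],[0,0,0,0,0,0,0.008],[0,0,0,0,0,0,0.008],[0,0,0,0,0,0,0.008]]' 20
python3 - <<'E'
from h import *
s=bot.read_state();print(s["tcp_pos"],s["orientation"])
E
```

```text
t: 14.4
tcp_pos: [406.3, -166.8, 17.7]
orientation: [3.141, -0.001, 0.164]
ft_force: [-1.1, 1.0, 7.5]
width: 0.172
grasp_force: 20.0
[ 406.34670356 -166.81288598   17.72925231] [ 3.14109628e+00 -1.04386639e-03  1.63619611e-01]
```

```bash
python3 -m crank '[[0,0,0,0,0,-0.02,0.008],[0,0,0,0,0,-0.03,0.008],[0,0,0,0,0,-0.03,0.008],[0,0,0.0575,0,-0.02,-0.02,0.008],[0,0,0.0575,0,-0.02,0,0.008],[0,0,0,0,-0.03,0,0.008],[0,0,0,0,-0.03,0,0.008],[0,0,0,0,-0.03,0,0.008],[0,0,0,0,-0.03,0,0.008],[0,0,0,0,-0.03,0,0.008],[0,0,0,0,-0.03,0,0.008],[0,0,0,0,-0.03,0,0.008],[0,0,0,0,-0.03,0,0.008],[0,0,0,0,-0.03,0,0.008],[0,0,0,0,-0.02,0,0.008],[0,0,0,0,0,0,0.008],[0,0,0,0,0,0,0.008]]'
python3 - <<'E'
from h import *
cal=bot.calibration("wrist");s=bot.read_state();im=bot.camera("wrist");cv2.imwrite("pics/w6.png",im)
p=s["tcp_pos"];print(p,s["orientation"])
a=np.array([np.cos(.0485),np.sin(.0485)])
for d in bot.silhouettes("wedge","wrist")[:2]:
    r,b=rect(cal,d["region"],p[2]-17.7+4);print(round(d["conf"],2),d["rect"],r,b.round(1).tolist())
for d in bot.silhouettes("packer_center","wrist")[:2]:
    r,b=rect(cal,d["region"],6);print(round(d["conf"],2),d["rect"],r,b.round(1).tolist())
to(425,135.5,60,.0485); print([ (proj(cal,[*(p[:2]+a*115+n*np.array([-a[1],a[0]])),p[2]-17]).round(1)) for n in(-13,0,13)])
E
```

```text
t: 16.1
tcp_pos: [386.0, 162.5, 117.1]
orientation: [3.141, 0.0, 0.05]
ft_force: [-0.4, 0.3, -0.2]
width: 0.17
grasp_force: 20.0
[386.00055873 162.46214275 117.06776255] [3.14128151e+00 2.45332770e-04 5.03396396e-02]
0.75 [436.5, 107.1, 201.7, 112.0] ((455.9222717285156, 53.35453796386719), (117.77622985839844, 22.70912742614746), 75.4116439819336) [[430.1000061035156, -0.800000011920929], [452.1000061035156, -6.5], [481.70001220703125, 107.5], [459.79998779296875, 113.19999694824219]]
0.74 [92.4, 0.1, 43.8, 13.0] ((518.1432495117188, 264.36370849609375), (18.443689346313477, 5.071969985961914), 89.78917694091797) [[515.5999755859375, 255.1999969482422], [520.5999755859375, 255.10000610351562], [520.7000122070312, 273.6000061035156], [515.5999755859375, 273.6000061035156]]
0.92 [341.1, 2.2, 47.2, 84.2] ((529.5606079101562, 140.7259979248047), (55.55046081542969, 30.561574935913086), 3.476804494857788) [[500.8999938964844, 154.3000030517578], [502.79998779296875, 123.80000305175781], [558.2000122070312, 127.19999694824219], [556.4000244140625, 157.6999969482422]]
0.54 [295.7, 53.0, 54.2, 270.8] ((416.1956787109375, 164.12413024902344), (212.37156677246094, 41.10170364379883), 3.0315029621124268) [[309.1000061035156, 179.0], [311.20001220703125, 138.0], [523.2999877929688, 149.1999969482422], [521.0999755859375, 190.3000030517578]]
turn [ 0.0002  0.0002 -0.0005] then shift mm [37.5 28.1 57.1] F [0.4 0.2 0.4] t 16.25
[array([352.3,  55.3]), array([324.1,  55.1]), array([295.9,  55.1])]
```

View pics/w6.png

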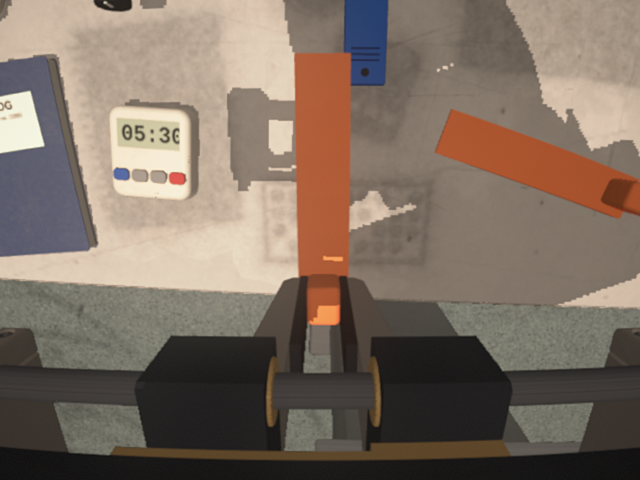

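The wedge is straight in the jaws, thin end at (322,53) against a predicted (324,55). The packer tail is at (365,85). Now I line up and lower it.

```bash
python3 -m crank '[[0,0,0,0.015,0.014,0.02,0.008],[0,0,0,0.015,0.014,0.02,0.008],[0,0,0,0.0075,0,0.02,0.008],[0,0,0,0,0,0.02,0.008],[0,0,0,0,0,0.007,0.008],[0,0,0,0,0,0,0.008],[0,0,0,0,0,0,0.008]]'
python3 - <<'E'
from h import *
to(425,135.5,24,.0485)
E
```

```text
t: 16.95
tcp_pos: [425.3, 136.3, 30.6]
orientation: [-3.142, -0.0, 0.049]
ft_force: [0.3, -0.9, -0.7]
width: 0.172
grasp_force: 20.0
turn [-0.0001 -0.0002  0.    ] then shift mm [-0.3  0.8  6.6] F [ 0.3 -0.9 -0.7] t 16.95
```

```bash
python3 -m crank '[[0,0,0,0,0.001,0.005,0.008],[0,0,0,0,0,0,0.008],[0,0,0,0,0,0,0.008]]'; python3 -m crank '[[0,0,0,0,0,0.001,0.008],[0,0,0,0,0,0,0.008]]'; python3 -m crank '[[0,0,0,0,0,0.001,0.008],[0,0,0,0,0,0,0.008]]'
```

```text
t: 17.25
tcp_pos: [425.3, 135.6, 25.4]
orientation: [-3.141, -0.0, 0.049]
ft_force: [-0.1, 0.3, -0.5]
width: 0.171
grasp_force: 20.0
t: 17.45
tcp_pos: [425.2, 135.6, 24.2]
orientation: [-3.142, -0.0, 0.049]
ft_force: [-0.2, -0.5, 0.2]
width: 0.172
grasp_force: 20.0
t: 17.65
tcp_pos: [425.2, 135.6, 23.1]
orientation: [-3.141, -0.0, 0.049]
ft_force: [-1.2, 1.1, 2.6]
width: 0.174
grasp_force: 20.0
```

```bash
python3 -m crank '[[0,0,0,0.006,0,-0.0003,0.008],[0,0,0,0.006,0,0,0.008],[0,0,0,0.006,0,0,0.008],[0,0,0,0.004,0,0,0.008],[0,0,0,0,0,0,0.008]]'; for i in 1; do python3 -m crank '[[0,0,0,0.003,0,0,0.008],[0,0,0,0.003,0,0,0.008],[0,0,0,0.003,0,0,0.008],[0,0,0,0,0,0,0.008]]'; python3 -m crank '[[0,0,0,0.003,0,0,0.008],[0,0,0,0.003,0,0,0.008],[0,0,0,0,0,0,0.008]]'; done
```

```text
t: 18.15
tcp_pos: [448.2, 136.7, 23.4]
orientation: [-3.141, -0.001, 0.049]
ft_force: [0.6, 0.4, 0.1]
width: 0.172
grasp_force: 20.0
t: 18.55
tcp_pos: [456.8, 137.1, 23.5]
orientation: [-3.141, -0.001, 0.049]
ft_force: [0.6, -0.5, 0.7]
width: 0.173
grasp_force: 20.0
t: 18.85
tcp_pos: [462.7, 137.4, 23.5]
orientation: [-3.141, -0.001, 0.049]
ft_force: [-0.8, -0.2, 1.6]
width: 0.172
grasp_force: 20.0
```

```bash
python3 -m crank '[[0,0,0,0.002,0,0,0.008],[0,0,0,0,0,0,0.008]]'|sed -n '2p;4p'; python3 -m crank '[[0,0,0,0.002,0,0,0.008],[0,0,0,0,0,0,0.008]]'|sed -n '2p;4p'; python3 -m crank '[[0,0,0,0.002,0,0,0.008],[0,0,0,0,0,0,0.008]]'|sed -n '2p;4p';python3 -m crank '[[0,0,0,0.002,0,0,0.008],[0,0,0,0,0,0,0.008]]'|sed -n '2p;4p'
```

```text
tcp_pos: [464.3, 137.4, 23.4]
ft_force: [-1.7, 0.1, 3.9]
tcp_pos: [466.1, 137.5, 23.4]
ft_force: [-2.3, 0.4, 4.9]
tcp_pos: [468.1, 137.6, 23.4]
ft_force: [-1.9, -1.2, 4.3]
tcp_pos: [470.0, 137.7, 23.4]
ft_force: [-2.9, -1.3, 5.9]
```

```bash
python3 -m crank '[[0,0,0,0,0,0,0.03],[0,0,0,0,0,0,0.03],[0,0,0,0,0,0,0.03]]'; python3 - <<'E'
from h import *
cal=bot.calibration("wrist");im=bot.camera("wrist")
im2=bot.camera("top")
s=cv2.resize(im[40:340,200:440],(480,600));t=cv2.resize(im2[190:290,270:350],(480,600),interpolation=cv2.INTER_CUBIC)[:,:320]
cv2.imwrite("pics/w7.png",np.hstack([s,t]));f=[bot.read_state()["ft_force"]];print(f)
E
```

```text
t: 19.95
tcp_pos: [470.3, 137.7, 23.3]
orientation: [-3.142, -0.0, 0.049]
ft_force: [0.1, -0.0, -0.0]
width: 0.329
grasp_force: 0.0
[array([ 0.55354165,  0.75304951, -0.3590569 ])]
```

View pics/w7.png

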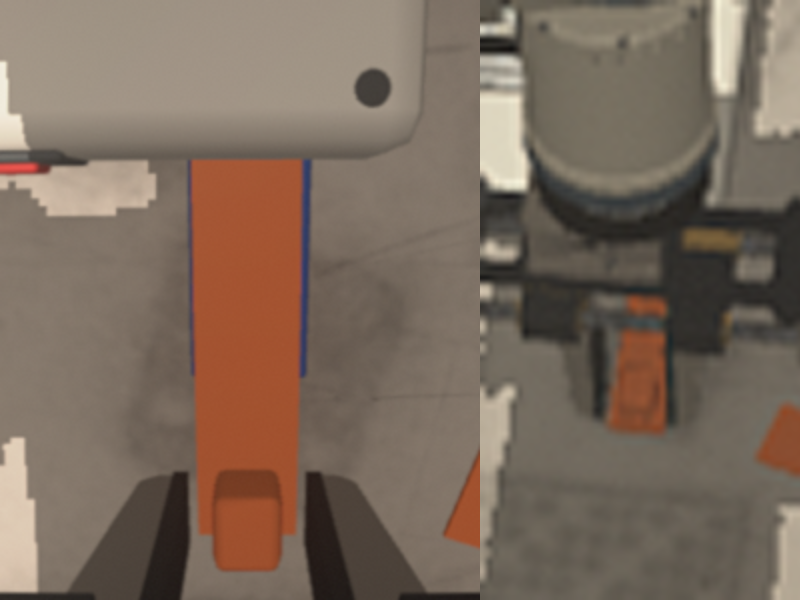

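The wedge lies centred on the packer, with thin blue margins on both sides. I'll regrip it and feel for snug.

```bash
python3 -m crank '[[0,0,0,0,0,0,0.008],[0,0,0,0,0,0,0.008],[0,0,0,0,0,0,0.008],[0,0,0,0,0,0,0.008]]' 10|sed -n '2p;4,6p'; for k in 1; do python3 -m crank '[[0,0,0,0.001,0,0,0.008],[0,0,0,0,0,0,0.008]]'|sed -n '2p;4p'; python3 -m crank '[[0,0,0,0.001,0,0,0.008],[0,0,0,0,0,0,0.008]]'|sed -n '2p;4p'; python3 -m crank '[[0,0,0,0.001,0,0,0.008],[0,0,0,0,0,0,0.008]]'|sed -n '2p;4p'; done
```

```text
tcp_pos: [470.1, 137.7, 23.4]
ft_force: [-0.4, 0.2, 0.4]
width: 0.176
grasp_force: 10.0
tcp_pos: [471.1, 137.7, 23.4]
ft_force: [-0.2, 0.2, 0.0]
tcp_pos: [472.0, 137.7, 23.4]
ft_force: [-1.1, 0.3, 3.0]
tcp_pos: [472.8, 137.8, 23.4]
ft_force: [-3.7, -0.5, 4.4]
```

```bash
python3 -m crank '[[0,0,0,0,0,0,0.03],[0,0,0,0,0,0,0.03],[0,0,0,0,0,0,0.03],[0,0,0,0,0,-0.01,0.03],[0,0,0,0,0,-0.02,0.03],[0,0,0,0,0,-0.03,0],[0,0,0,0,0,-0.03,0],[0,0,0,0.03,0,0,0],[0,0,0,0.03,0,0,0],[0,0,0,0.03,0,0,0],[0,0,0,0.0165,0,0.01,0],[0,0,0,0,0,0.01,0],[0,0,0,0,0,0,0],[0,0,0,0,0,0,0]]'
python3 - <<'E'
from h import *
to(579,143,70,.0485)
E
```

```text
t: 22.45
tcp_pos: [578.0, 142.8, 93.2]
orientation: [3.141, 0.002, 0.049]
ft_force: [-0.3, -0.6, 0.2]
width: 0.003
grasp_force: 0.0
turn [0.0003 0.0018 0.0005] then shift mm [ 1.  -0.1 23.2] F [-0.3 -0.6  0.2] t 22.45
```

```bash
python3 -m crank '[[0,0,0,0,0,0.01,0],[0,0,0,0,0,0.01,0],[0,0,0,0,0,0,0],[0,0,0,0,0,0,0]]'|sed -n '2p;4p'; python3 -m crank '[[0,0,0,0,0,0.001,0],[0,0,0,0,0,0.001,0],[0,0,0,0,0,0,0]]'|sed -n '2p;4p'; for i in 1; do python3 -m crank '[[0,0,0,0,0,0.0005,0],[0,0,0,0,0,0,0]]'|sed -n '2p;4p';python3 -m crank '[[0,0,0,0,0,0.0005,0],[0,0,0,0,0,0,0]]'|sed -n '2p;4p';python3 -m crank '[[0,0,0,0,0,0.0005,0],[0,0,0,0,0,0,0]]'|sed -n '2p;4p'; done
```

```text
tcp_pos: [579.0, 143.0, 73.0]
ft_force: [0.1, -0.0, -0.9]
tcp_pos: [579.6, 143.1, 71.5]
ft_force: [-0.6, -0.1, -0.3]
tcp_pos: [579.5, 143.0, 70.9]
ft_force: [-0.2, -0.4, 0.3]
tcp_pos: [579.5, 143.1, 70.4]
ft_force: [-0.3, -0.3, -0.3]
tcp_pos: [579.5, 143.0, 70.2]
ft_force: [-1.8, -0.4, 5.2]
```

```bash
python3 -m crank '[[0,0,0,0,0,0.0003,0],[0,0,0,0,0,0,0]]'|sed -n '2p;4p';python3 -m crank '[[0,0,0,0,0,0.0003,0],[0,0,0,0,0,0,0],[0,0,0,0,0,0,0]]'|sed -n '2p;4p'
```

```text
tcp_pos: [579.4, 142.9, 69.9]
ft_force: [-2.0, -0.7, 6.4]
tcp_pos: [579.3, 142.8, 69.6]
ft_force: [-2.4, -2.8, 6.3]
```

```bash
for i in 1; do python3 -m crank '[[0,0,0,0,0,0.0004,0],[0,0,0,0,0,0,0]]'|sed -n '2p;4p';python3 -m crank '[[0,0,0,0,0,0.0004,0],[0,0,0,0,0,0,0]]'|sed -n '2p;4p';python3 -m crank '[[0,0,0,0,0,0.0004,0],[0,0,0,0,0,0,0]]'|sed -n '2p;4p'; done; python3 - <<'E'
from h import *
print(bot.read_state()["moment"])
E
```

```text
tcp_pos: [579.2, 142.7, 69.2]
ft_force: [-3.5, -2.5, 6.4]
tcp_pos: [579.1, 142.6, 69.1]
ft_force: [-4.8, -3.7, 10.1]
tcp_pos: [579.1, 142.5, 69.0]
ft_force: [-5.1, -3.5, 13.4]
[-0.60783214  0.96295989  0.03726781]
```

Force plateaus at about 6 N over roughly 1 mm and then turns stiff, so there is still about 1 mm of rocking. The wedge had probably been levered tail-low on the packer's end. I'll go back, lift the tail slightly and push further.

```bash
python3 -m crank '[[0,0,0,0,0,-0.005,0],[0,0,0,0,0,-0.015,0],[0,0,0,0,0,-0.02,0],[0,0,0,-0.03,0,0,0.03],[0,0,0,-0.03,0,0,0.03],[0,0,0,-0.03,0,0,0.03],[0,0,0,-0.016,0,0.02,0.03],[0,0,0,0,0,0.02,0.03],[0,0,0,0,0,0.02,0.03],[0,0,0,0,0,0,0.03]]'|sed -n '1,2p'
python3 - <<'E'
from h import *
to(472.8,137.8,23.6,.0485)
E
```

```text
t: 25.85
tcp_pos: [472.4, 137.6, 47.0]
turn [0.0006 0.0028 0.0005] then shift mm [ 0.4 -0.2 23.4] F [0.6 0.  0.3] t 25.85
```

```bash
python3 -m crank '[[0,0,0,0,0,0.012,0.03],[0,0,0,0,0,0.01,0.03],[0,0,0,0,0,0,0.03],[0,0,0,0,0,0,0.03]]'|sed -n '2p;4p'; python3 -m crank '[[0,0,0,0,0,0,0.008],[0,0,0,0,0,0,0.008],[0,0,0,0,0,0,0.008]]' 12|sed -n '2p;4p'; python3 -m crank '[[0,0,0,0,0,-0.0005,0.008],[0,0,0,0,0,0,0.008]]'|sed -n '2p;4p'; python3 -m crank '[[0,0,0,0,0,-0.0004,0.008],[0,0,0,0,0,0,0.008]]'|sed -n '2p;4p'
```

```text
tcp_pos: [473.7, 137.9, 26.1]
ft_force: [0.5, -0.0, -0.2]
tcp_pos: [473.9, 138.0, 26.4]
ft_force: [-0.0, 0.3, 1.4]
tcp_pos: [473.7, 137.9, 26.7]
ft_force: [-0.3, 0.8, 0.2]
tcp_pos: [473.6, 137.9, 27.0]
ft_force: [0.2, 0.7, -0.6]
```

```bash
for i in 1; do python3 -m crank '[[0,0,0,0.002,0,0,0.008],[0,0,0,0,0,0,0.008]]'|sed -n '2p;4p'; python3 -m crank '[[0,0,0,0.002,0,0,0.008],[0,0,0,0,0,0,0.008]]'|sed -n '2p;4p'; python3 -m crank '[[0,0,0,0.002,0,0,0.008],[0,0,0,0,0,0,0.008]]'|sed -n '2p;4p'; done
```

```text
tcp_pos: [475.9, 138.0, 27.0]
ft_force: [-0.3, -0.6, -0.0]
tcp_pos: [477.9, 138.1, 27.0]
ft_force: [0.4, -0.5, 0.1]
tcp_pos: [479.9, 138.2, 27.0]
ft_force: [0.2, -0.6, -0.9]
```

```bash
for i in 1; do python3 -m crank '[[0,0,0,0.002,0,0,0.008],[0,0,0,0,0,0,0.008]]'|sed -n '2p;4p'; python3 -m crank '[[0,0,0,0.0015,0,0,0.008],[0,0,0,0,0,0,0.008]]'|sed -n '2p;4p'; python3 -m crank '[[0,0,0,0.0015,0,0,0.008],[0,0,0,0,0,0,0.008]]'|sed -n '2p;4p'; done
```

```text
tcp_pos: [481.9, 138.3, 27.0]
ft_force: [0.3, -0.4, -1.3]
tcp_pos: [483.3, 138.4, 27.0]
ft_force: [-0.0, -0.9, -0.3]
tcp_pos: [484.8, 138.4, 27.0]
ft_force: [0.1, -0.1, -0.7]
```

```bash
for i in 1; do python3 -m crank '[[0,0,0,0.0015,0,0,0.008],[0,0,0,0,0,0,0.008]]'|sed -n '2p;4,6p'; python3 -m crank '[[0,0,0,0.0015,0,0,0.008],[0,0,0,0,0,0,0.008]]'|sed -n '2p;4p'; python3 -m crank '[[0,0,0,0.0015,0,0,0.008],[0,0,0,0,0,0,0.008]]'|sed -n '2p;4p'; done
```

```text
tcp_pos: [486.2, 138.5, 27.0]
ft_force: [0.6, -0.5, -0.9]
width: 0.17
grasp_force: 12.0
tcp_pos: [487.7, 138.5, 27.0]
ft_force: [-0.4, 0.3, -1.0]
tcp_pos: [489.2, 138.6, 26.9]
ft_force: [0.6, -0.8, -1.7]
```

```bash
for i in 1; do python3 -m crank '[[0,0,0,0.001,0,0,0.008],[0,0,0,0,0,0,0.008]]'|sed -n '2p;4p'; python3 -m crank '[[0,0,0,0.001,0,0,0.008],[0,0,0,0,0,0,0.008]]'|sed -n '2p;4p'; python3 -m crank '[[0,0,0,0.001,0,0,0.008],[0,0,0,0,0,0,0.008]]'|sed -n '2p;4p';python3 -m crank '[[0,0,0,0.001,0,0,0.008],[0,0,0,0,0,0,0.008]]'|sed -n '2p;4p'; done
```

```text
tcp_pos: [490.0, 138.6, 26.9]
ft_force: [-1.2, 0.5, -2.0]
tcp_pos: [490.8, 138.6, 26.9]
ft_force: [-1.6, 0.3, -1.6]
tcp_pos: [491.6, 138.6, 26.8]
ft_force: [-2.6, -0.7, -1.1]
tcp_pos: [492.4, 138.6, 26.7]
ft_force: [-5.7, -1.1, -1.4]
```

Resistance now rises steeply to 5.7 N, so it is snug. I'll release and repeat the press test.

```bash
python3 -m crank '[[0,0,0,0,0,0,0.03],[0,0,0,0,0,0,0.03],[0,0,0,0,0,0,0.03],[0,0,0,0,0,-0.01,0.03],[0,0,0,0,0,-0.02,0.03],[0,0,0,0,0,-0.03,0],[0,0,0,0,0,-0.02,0],[0,0,0,0.03,0,0,0],[0,0,0,0.03,0,0,0],[0,0,0,0.027,0,0.01,0],[0,0,0,0,0,0.01,0],[0,0,0,0,0,0,0],[0,0,0,0,0,0,0]]'|sed -n '2p;4p'
python3 - <<'E'
from h import *
cal=bot.calibration("wrist");im=bot.camera("wrist");cv2.imwrite("pics/w8.png",im)
for n in("wedge","packer_center"):
  for d in bot.silhouettes(n,"wrist")[:1]:
    r,b=rect(cal,d["region"],9);print(n,round(d["conf"],2),d["rect"],b.round(1).tolist())
to(579.5,143,71.5,.0485)
E
```

```text
tcp_pos: [578.7, 142.9, 86.9]
ft_force: [0.1, -0.3, -0.2]
wedge 0.67 [470.7, 404.1, 114.9, 49.3] [[395.70001220703125, -95.0999984741211], [437.6000061035156, -113.0999984741211], [484.0, -5.099999904632568], [442.20001220703125, 12.899999618530273]]
turn [-0.0001 -0.0002  0.0006] then shift mm [ 0.   0.1 16. ] F [-0.3  0.3  0.1] t 31.0
```

```bash
python3 -m crank '[[0,0,0,0.0005,0,0.01,0],[0,0,0,0,0,0.005,0],[0,0,0,0,0,0,0],[0,0,0,0,0,0,0]]'|sed -n '2p;4p'; for i in 1; do python3 -m crank '[[0,0,0,0,0,0.0005,0],[0,0,0,0,0,0,0]]'|sed -n '2p;4p';python3 -m crank '[[0,0,0,0,0,0.0005,0],[0,0,0,0,0,0,0]]'|sed -n '2p;4p';python3 -m crank '[[0,0,0,0,0,0.0004,0],[0,0,0,0,0,0,0]]'|sed -n '2p;4p';python3 -m crank '[[0,0,0,0,0,0.0003,0],[0,0,0,0,0,0,0]]'|sed -n '2p;4p'; done
```

```text
tcp_pos: [580.2, 143.0, 71.6]
ft_force: [-0.1, -0.2, -0.6]
tcp_pos: [580.6, 143.1, 71.6]
ft_force: [-0.0, -0.5, 0.3]
tcp_pos: [580.5, 143.1, 71.1]
ft_force: [0.6, -0.3, 0.7]
tcp_pos: [580.5, 143.1, 70.6]
ft_force: [-0.1, -1.3, 0.2]
tcp_pos: [580.5, 143.1, 70.4]
ft_force: [-0.7, -0.4, 1.6]
```

```bash
for i in 1; do python3 -m crank '[[0,0,0,0,0,0.0003,0],[0,0,0,0,0,0,0]]'|sed -n '2p;4p';python3 -m crank '[[0,0,0,0,0,0.0003,0],[0,0,0,0,0,0,0]]'|sed -n '2p;4p';python3 -m crank '[[0,0,0,0,0,0.0003,0],[0,0,0,0,0,0,0]]'|sed -n '2p;4p'; done
```

```text
tcp_pos: [580.5, 143.1, 70.4]
ft_force: [-1.9, -0.5, 5.0]
tcp_pos: [580.5, 143.1, 70.4]
ft_force: [-2.6, -0.4, 8.5]
tcp_pos: [580.5, 143.1, 70.3]
ft_force: [-3.9, -0.8, 12.0]
```

It is stiff now: 12 N with only 0.1 mm of give, at the same contact height as before. Holding the press.

```bash
python3 -m crank '[[0,0,0,0,0,0,0],[0,0,0,0,0,0,0],[0,0,0,0,0,0,0],[0,0,0,0,0,0,0],[0,0,0,0,0,0,0],[0,0,0,0,0,0,0]]'|sed -n '2p;4p'; python3 -m crank '[[0,0,0,0,0,-0.005,0],[0,0,0,0,0,-0.02,0],[0,0,0,0,0,-0.03,0],[0,0,0,-0.03,0,-0.03,0],[0,0,0,-0.03,0,-0.03,0],[0,0,0,-0.03,0,0,0],[0,0,0,-0.03,0,0,0],[0,0,0,-0.03,0,0,0],[0,0,0,0,0,0,0],[0,0,0,0,0,0,0]]'|sed -n '1,2p;4p'
python3 - <<'E'
from h import *
cal=bot.calibration("wrist");im=bot.camera("wrist");cv2.imwrite("pics/w9.png",im)
g=cv2.cvtColor(im,cv2.COLOR_BGR2GRAY).astype(int)
for n,z in(("wedge",13),("packer_center",6)):
  for d in bot.silhouettes(n,"wrist")[:2]:
    r,b=rect(cal,d["region"],z);print(n,round(d["conf"],2),d["rect"],b.round(1).tolist())
E
```

```text
tcp_pos: [580.5, 143.1, 70.3]
ft_force: [-3.5, -1.2, 10.9]
t: 34.4
tcp_pos: [431.0, 135.9, 184.8]
ft_force: [-0.5, -0.3, -0.9]
wedge 0.88 [383.8, 160.0, 175.9, 90.8] [[411.8999938964844, -90.5999984741211], [444.79998779296875, -99.5], [492.1000061035156, 75.9000015258789], [459.20001220703125, 84.80000305175781]]
wedge 0.61 [311.3, 78.0, 23.3, 89.9] [[480.20001220703125, 150.6999969482422], [481.6000061035156, 125.0], [559.4000244140625, 129.10000610351562], [558.0, 154.89999389648438]]
packer_center 0.53 [337.0, 82.6, 5.9, 32.5] [[528.7000122070312, 127.5], [528.7999877929688, 125.69999694824219], [558.7000122070312, 127.5], [558.5999755859375, 129.3000030517578]]
```

View pics/w9.png

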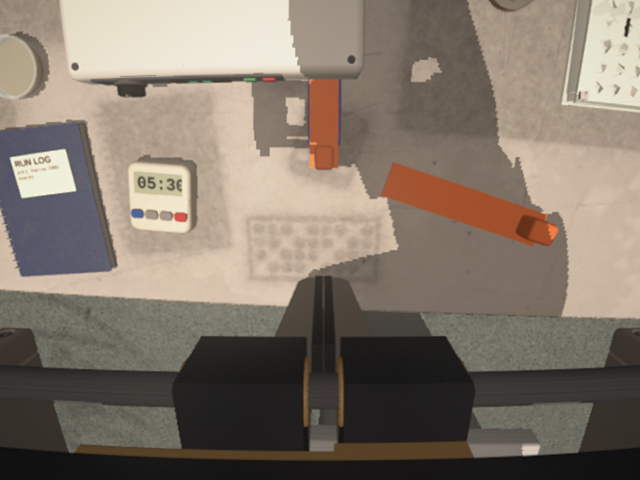

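Both shims are in place: the wedge block shows at (323,157), with the packer edge visible alongside it. Shaker and bystanders look unmoved.

```bash
python3 -c "
from plant import bot
print(bot.hand_in())"
```

```text
the job is handed in; nothing more can be done
None
```

The job is handed in at about 34 s of the 72 s allowed: the packer and wedge are snug under the jammed foot, a press of about 11 N held for over 0.5 s made the corner give only about 0.1 mm, the robot has let go and backed off, and the verdict was not shown to me.

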